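# Put up the dipper stand after the wash

## Robot

A 7-joint arm with a two-finger parallel gripper is mounted at the origin on the work surface. World frame = base frame: x ahead of the robot, y to its left, z up, the work surface at z = 0. Lengths are in m, angles in degrees, forces in N, time in s.
With the tool pointing down it reaches from about 0.425 to 0.875 m from the base axis. Payload 8.4 kg.
Tool frame: the origin (TCP) lies between the finger pads; the fingertips stand 25 mm ahead of it and the grasp point (between the pads) lies 6 mm ahead of it (tip_extent is the distance from the TCP to the fingertips, in m); z points along the fingers, y is the line along which they close (so a half turn about z gives the same grasp; the last joint's range is limited). The gripper opens to 87 mm and grips with 3 to 60 N. Pads are 19 mm wide; open, the fingers measure 117 mm over their backs; the gripper's body (75 mm by 190 mm) begins 51 mm behind the grasp point.
Start: joints at [-69.053, 19.091, 2.286, 83.961, -0.768, 76.965, -3.352], TCP at [0.291, 0.581, 0.248] pointing down, gripper open.
Joint ranges: [-147.57, 147.57], [-21.85, 119.76], [-74.77, 79.35], [14.55, 137.4], [-85.83, 265.84], [4.83, 119.75], [-152.11, 152.11]. Speed limits (degrees/s): [127.2, 127.2, 159.86, 159.86, 180, 180, 180].

## Interface

Orientations are given as a 3x3 rotation matrix whose columns are the frame's x, y, z axes.
In Python, from bench import * gives the robot as it stands. The module is installed in compiled form; this text tells all that it offers. Calls block until the motion is done:
- move_pose(position, orientation): joint-space move of the TCP to a pose.
- movel(position, feed=0.15, rot=None, contact_N=None): straight line of the TCP; rot=None keeps the orientation; feed is the mean speed in m/s. With contact_N (N) it stops when the force on the tool has changed by that much, and returns True; else False.
- move_joints(angles): joint-space move.
- gripper_to(opening): finger opening in m; the grip force is fixed at half the most; returns when the fingers have stopped.
- dwell(seconds).
- ik(position, orientation): joint angles nearest the present ones, or None.
- get_state(): the state.
- snapshot(name): name is "scene" or "top" or "wrist"; returns a dict with "pixels" (384x512x3 uint8, red, green, blue), "z_map" (384x512 float32, m along the optical axis (not along the pixel's ray), 0 where there is no reading), "fx", "fy", "cx", "cy" (pixels), "distortion" ([k1, k2, p1, p2, k3] as OpenCV has them; the pictures are not rectified), "R" (3x3) and "t" (3): a world point X has camera coordinates R X + t. Camera axes: x right, y down, z forward; pixel columns grow to the right and rows downward; lengths in m; the calibration is good to about 2 mm. A picture is of the moment at which its call begins.
A pose or a line that the arm cannot do raises MotionError and nothing moves.
- finish_job(): hands the job in; it is judged then, once.
The state is a dict: "clock": time; "q": joint angles; "qvel": joint speeds; "tau": joint torques, N m; "ee_pos": TCP position; "eef_rot": TCP orientation; "wrist_force": force on the tool from outside, world axes, zero at the start; "ft_torque": the same for the moment, N m; "width": finger opening in m; "grasp_force": force on a finger pad.
Only numpy, scipy, OpenCV 4.12 (cv2) and the standard library are available. Lean on these libraries where they do the work, as an engineer would, in place of code of your own. Each camera call takes 0.05 s, during which the arm holds its last target. There are 200 camera calls.

## Task

Put up the dipper stand: take the cover off the socket block and lay it in the shallow tray, then stand the foot of the dipper stand fully home in the block's hole (it lies somewhere near the middle, so feel for it), and hang every measuring dipper on the counter by its hook on the stand's arms so that it stays hanging, still, when let go. Leave the bottle, jar, bowl, spatula, can and mug where they are.

Things in the scene. Friction and masses are not known exactly. Their poses are not given: they have to be found in the camera images.
- frame: low steel drip frame fixed on the counter, 190 mm square, 14 mm high; origin: centre at counter level. In it stands a fixed white block, 130 mm square, 45 mm high, nearly square to it, its centre up to 8 mm off the frame's centre along each frame axis. In the middle of the block's flat top is a blind hole, 26 mm in diameter, 2 mm chamfer, 40 mm deep, hidden under the cover at the start
- cover_mid (a point): loose cover lying on the block, not exactly over the hole: steel disc 84 mm in diameter, 6 mm thick, with an upright black round knob 22 mm in diameter, 34 mm tall, on its middle. The point is half-way up on its axis, 20 mm above its underside (the knob spans from 14 mm below to 20 mm above it). z up. 0.2 kg
- tray: shallow square aluminium tray fixed on the counter, 150 x 150 mm, 22 mm high, walls and floor 4 mm thick, empty. Origin: its centre at counter level
- sleeve: grey square open-topped sleeve fixed on the counter, 60 x 60 mm outside, 42 mm inside, 50 mm high, in which the stand is parked at the start, its flange on the sleeve's rim. Origin: its centre at counter level
- stand_mid (a point): loose dipper stand, upright, 236 mm tall, 0.5 kg: a steel shaft 16 mm thick with a foot, four level round arms 8 mm thick along its +x, -x, +y and -y, 94 mm long, their ends turned up to 16 mm above the arms' middle line. The point is on its axis, 118 mm above the foot's end; z up. The arms' middle line is 68 mm above it, their top 72 mm above it
- stand_grip (a point): centre of the square black grip at the very top of the stand, 26 x 26 mm, 46 mm tall, faces square to the arms, 95 mm above stand_mid, 27 mm above the arms' middle line
- stand_foot (a point): end of the stand's foot, on its axis. The foot is round, 24 mm in diameter and 36 mm long with a tapered end (16 mm across); above it is a flange 60 mm in diameter, 5 mm thick, which lies on the block when the foot is fully home, its end then 9 mm above counter level
- dip0_mid (a point): measuring dipper 0 (may be absent), standing, 200 mm tall, 0.17 kg: heavy-based steel cup 64 mm in diameter, 60 mm high; a flat handle 14 x 4 mm rises at its -x side and ends in a black grip, 16 mm (x) by 18 mm (y), 50 mm tall, centre at x -34 mm, 75 mm above this point; hook on the handle's outer (-x) side. Point: on the cup's axis, half-way up, 100 mm above its underside. z up
- dip0_hook (a point): middle of the underside of the bend of dipper 0's hook, where it rests on an arm: x -45 mm from the cup's axis, 131 mm above the cup's underside, 44 mm below the grip's centre. The mouth opens down, 18 mm wide (x) between handle and prong; the hook is 14 mm wide (y); the prong reaches 26 mm below the point. Let go on an arm, a dipper swings to lean about 20 degrees
- dip1_mid (a point): measuring dipper 1 (absent in some starts), exactly like dipper 0: same point and axes
- dip1_hook (a point): the same point of dipper 1's hook as for dipper 0
- dip2_mid (a point): measuring dipper 2 (absent in some starts), exactly like dipper 0: same point and axes
- dip2_hook (a point): the same point of dipper 2's hook as for dipper 0
- dip3_mid (a point): measuring dipper 3 (absent in some starts), exactly like dipper 0: same point and axes
- dip3_hook (a point): the same point of dipper 3's hook as for dipper 0
- oil: bystander, to be left alone: oil bottle, 60 mm in diameter, 200 mm tall. Origin: underside centre
- jar: bystander, to be left alone: glass jar, 72 mm in diameter, 100 mm tall. Origin: underside centre
- bowl: bystander, to be left alone: small white bowl, 100 mm wide, 40 mm high. Origin: underside centre
- spat: bystander, to be left alone: spatula, 240 mm long, lying. Origin: underside of its middle
- can: bystander, to be left alone: food can, 74 mm in diameter, 110 mm tall. Origin: underside centre
- mug: bystander, to be left alone: white mug, 76 mm in diameter, 85 mm tall. Origin: underside centre

How it is judged (in metres and radians):
On the way, in this order (a step that is already met when the one before it is completed fails the run):
1. the cover lies in the tray (horizontal distance between cover_mid and tray below 0.06 m and height (world z) of cover_mid below 0.045 m), for 0.2 s.
2. the stand's foot is home in the block's hole, upright (z of stand_foot in the frame of frame below 0.014 m and horizontal distance between stand_foot and frame below 0.02 m and angle between stand_foot's own z axis and vertical below 0.1 rad), for 0.3 s.
At the end, for the whole second after the job is handed in: Cover on the tray's floor within 60 mm of its centre; stand's foot home (end under 14 mm up, within 20 mm of the frame's centre, lean under 0.1 rad); each dipper present hangs on an arm (hook 62 to 88 mm above, 30 to 105 mm from stand_mid; lean under 0.7 rad), under 0.08 m/s (all of step 1 and all of step 2 and z of dip0_hook in the frame of stand_mid between 0.062 and 0.088 m and horizontal distance between dip0_hook and stand_mid between 0.03 and 0.105 m and angle between each of dip0_mid, dip1_mid, dip2_mid, dip3_mid's own z axis and vertical below 0.7 rad and height (world z) of each of dip0_mid, dip1_mid, dip2_mid, dip3_mid above 0.12 m and linear speed of each of dip0, dip1, dip2, dip3 below 0.08 m/s and z of dip1_hook in the frame of stand_mid between 0.062 and 0.088 m and horizontal distance between dip1_hook and stand_mid between 0.03 and 0.105 m and z of dip2_hook in the frame of stand_mid between 0.062 and 0.088 m and horizontal distance between dip2_hook and stand_mid between 0.03 and 0.105 m and z of dip3_hook in the frame of stand_mid between 0.062 and 0.088 m and horizontal distance between dip3_hook and stand_mid between 0.03 and 0.105 m); the robot touches nothing.
It fails at once if the bottle, jar, bowl, spatula, can or mug is moved more than 50 mm (distance of any of oil, jar, bowl, spat, can, mug from where it was at the start of the episode above 0.05 m).
Of dip0, dip1, dip2, dip3 only 2 to 4 are there at a start; the rules pass over those that are not, and their reading is None.
At some moment in a run one of cover, dip0, dip1, dip2, dip3 may be knocked a few centimetres aside while the robot is not near it.
It also fails if it takes over 210 s, if anything falls off the work surface, if the arm or the gripper's body presses on something with over 40 N, if the wrist force passes 120 N, or if a joint passes its speed limit or range.

## Working session

There is one attempt and no reset: what is moved stays moved. The work goes in short steps, each a Python script; the robot and the scene stay as the last script left them, time stands still between calls to the robot, and variables do not carry over. Pictures are saved under pics/ and viewed, at most 14 in all, crops included, and the job is handed in when it is done.

```bash
mkdir -p pics; cat > h.py <<'E'
from bench import *
import numpy as np, cv2
def cloud(s):
    """world XYZ per pixel from depth"""
    h,w=s['z_map'].shape
    K=np.array([[s['fx'],0,s['cx']],[0,s['fy'],s['cy']],[0,0,1.]])
    u,v=np.meshgrid(np.arange(w),np.arange(h))
    p=cv2.undistortPoints(np.stack([u,v],-1).reshape(-1,1,2).astype(float),K,np.array(s['distortion'])).reshape(h,w,2)
    z=s['z_map'].astype(float)
    c=np.dstack([p[...,0]*z,p[...,1]*z,z])
    P=(c-np.array(s['t']))@np.array(s['R'])
    P[z<=0]=np.nan
    return P
def save(s,n): cv2.imwrite(f'pics/{n}.png',cv2.cvtColor(s['pixels'],cv2.COLOR_RGB2BGR))
E
python3 - <<'E'
from h import *
import pickle
for n in('scene','top','wrist'):
    s=snapshot(n);save(s,n+'0');pickle.dump(s,open(n+'.pkl','wb'));P=cloud(s)
    R=np.array(s['R']);print(n,-R.T@np.array(s['t']),R[2],np.isfinite(P[...,2]).mean(),s['fx'])
st=get_state();print(st)
E
```

```text
scene [1.48147114 0.37051146 0.73735216] [-0.80258142 -0.28229444 -0.52552157] 0.9960683186848959 377.1589477517803
top [0.37161347 0.05694204 1.66962917] [ 0.15157142  0.00447854 -0.98843616] 0.996002197265625 411.7696367670699
wrist [0.22921117 0.61180978 0.38422323] [ 0.22704945 -0.11508992 -0.96705887] 0.9897511800130209 303.53516670468184
{'clock': 0.15, 'q': array([-69.05376776,  19.12261148,   2.28649016,  83.99935205,
        -0.76522378,  76.96625703,  -3.35158112]), 'qvel': array([ 0.09587838, -0.17107213,  0.05203224, -0.18658186, -0.01886434,
       -0.22302956,  0.04966926]), 'tau': array([ 1.24571277e-03, -6.56835580e+01,  1.33641265e+00, -4.04111159e+01,
       -5.96878817e-02,  4.16700239e-02,  8.58866906e-05]), 'ee_pos': array([0.29124509, 0.58072069, 0.24686292]), 'eef_rot': array([[-8.93905650e-01,  4.48254938e-01, -4.46089830e-04],
       [ 4.48255139e-01,  8.93904863e-01, -1.19433650e-03],
       [-1.36605366e-04, -1.26758620e-03, -9.99999187e-01]]), 'wrist_force': array([ 0.86693757,  0.85628603, -1.07458921]), 'ft_torque': array([ 0.02119971, -0.01612534, -0.00280975]), 'grasp_force': 0.0, 'width': 0.08674689294536532}
```

View pics/scene0.png

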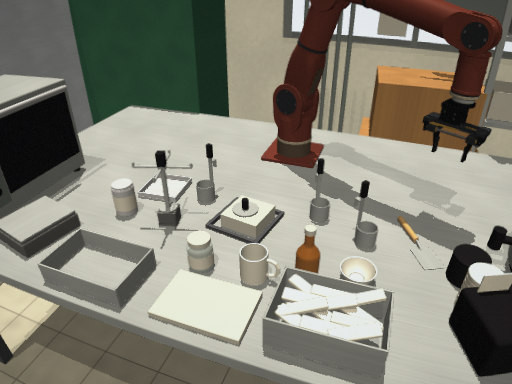

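View pics/top0.png

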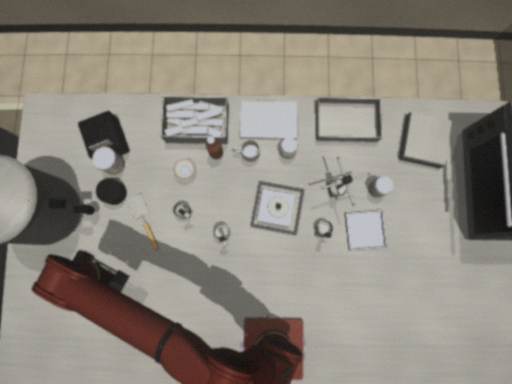

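The scene view shows three dippers with black grips at (209,150), (320,165) and (364,188). In the top view their cups are at (324,228), (222,232) and (183,210). Also in the top view: cover knob (278,206), tray (365,230), stand (338,182). Next I'll measure these with depth.

```bash
python3 - <<'E'
from h import *
import pickle
D={n:pickle.load(open(n+'.pkl','rb')) for n in('scene','top')}
C={n:cloud(s) for n,s in D.items()}
for n in D: 
    P=C[n]; m=(abs(P[...,0]-.5)<.15)&(abs(P[...,1])<.5)&(abs(P[...,2])<.008); print(n,'table z med',np.nanmedian(P[m][:,2]))
def clus(n,zlo,zhi,dark=None,mn=6):
    P=C[n];px=D[n]['pixels'].max(-1)
    m=(P[...,2]>zlo)&(P[...,2]<zhi)&(P[...,0]>.3)&(P[...,0]<.95)&(abs(P[...,1])<.6)
    if dark: m&=px<dark
    k,l,st,c=cv2.connectedComponentsWithStats(m.astype(np.uint8))
    for i in range(1,k):
        if st[i,4]>=mn:
            q=P[l==i]; print('  ',n,st[i,4],c[i].round(),'mean',q.mean(0).round(3),'min',q.min(0).round(3),'max',q.max(0).round(3))
print('grips z .14-.27 dark');clus('top',.13,.27,60,3);clus('scene',.14,.27,50,3)
print('cups top .045-.07');clus('top',.03,.075,None,25)
for n in D:
    print(n,'block/cover');P=C[n]
    for lo,hi in((.04,.048),(.049,.055),(.07,.095)):
        m=(P[...,2]>lo)&(P[...,2]<hi)&(abs(P[...,0]-.62)<.14)&(abs(P[...,1]-.04)<.14);q=P[m]
        if len(q): 
            print(lo,len(q),q.mean(0).round(4),cv2.minAreaRect((q[:,:2]*1000).astype(np.float32)))
print('arms');clus('top',.185,.225,None,3);clus('scene',.185,.225,None,3)
E
```

```text
scene table z med 0.0027902276214571073
top table z med 0.0008484512929598005
grips z .14-.27 dark
   top 34 [346. 180.] mean [ 0.627 -0.243  0.244] min [ 0.617 -0.256  0.221] max [ 0.636 -0.235  0.257]
   top 6 [182. 211.] mean [0.511 0.34  0.195] min [0.508 0.338 0.179] max [0.515 0.342 0.203]
   top 4 [326. 234.] mean [ 0.436 -0.18   0.2  ] min [ 0.434 -0.182  0.196] max [ 0.438 -0.178  0.204]
   top 4 [222. 238.] mean [0.416 0.191 0.199] min [0.414 0.188 0.197] max [0.418 0.195 0.201]
   scene 72 [209. 151.] mean [ 0.442 -0.185  0.18 ] min [ 0.43  -0.196  0.155] max [ 0.451 -0.177  0.205]
   scene 137 [160. 159.] mean [ 0.641 -0.244  0.234] min [ 0.628 -0.259  0.211] max [ 0.648 -0.232  0.256]
   scene 79 [320. 166.] mean [0.422 0.195 0.18 ] min [0.413 0.185 0.154] max [0.428 0.203 0.204]
   scene 106 [364. 189.] mean [0.519 0.344 0.181] min [0.509 0.334 0.156] max [0.526 0.354 0.205]
cups top .045-.07
   top 119 [169. 121.] mean [0.892 0.436 0.061] min [0.834 0.388 0.034] max [0.949 0.455 0.075]
   top 374 [350. 132.] mean [ 0.861 -0.304  0.054] min [ 0.831 -0.432  0.03 ] max [ 
[... 2966 characters left out ...]
top 27 [328. 234.] mean [ 0.437 -0.186  0.2  ] min [ 0.428 -0.196  0.187] max [ 0.446 -0.178  0.207]
   top 25 [221. 238.] mean [0.417 0.196 0.199] min [0.407 0.188 0.185] max [0.425 0.206 0.204]
   scene 42 [209. 146.] mean [ 0.44  -0.186  0.196] min [ 0.428 -0.197  0.185] max [ 0.447 -0.177  0.205]
   scene 309 [161. 166.] mean [ 0.638 -0.247  0.208] min [ 0.541 -0.34   0.186] max [ 0.722 -0.161  0.225]
   scene 46 [321. 161.] mean [0.42  0.196 0.197] min [0.408 0.186 0.187] max [0.427 0.206 0.205]
   scene 60 [365. 184.] mean [0.517 0.344 0.196] min [0.5   0.333 0.185] max [0.526 0.354 0.205]
   scene 122 [310. 230.] mean [0.782 0.246 0.199] min [0.763 0.232 0.187] max [0.792 0.259 0.204]
```

```bash
python3 - <<'E'
import cv2
a=cv2.imread('pics/top0.png')[130:270,160:400];cv2.imwrite('pics/top0c.png',cv2.resize(a,None,fx=3.3,fy=3.3,interpolation=3))
E
```

```text
(no output)
```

View pics/top0c.png

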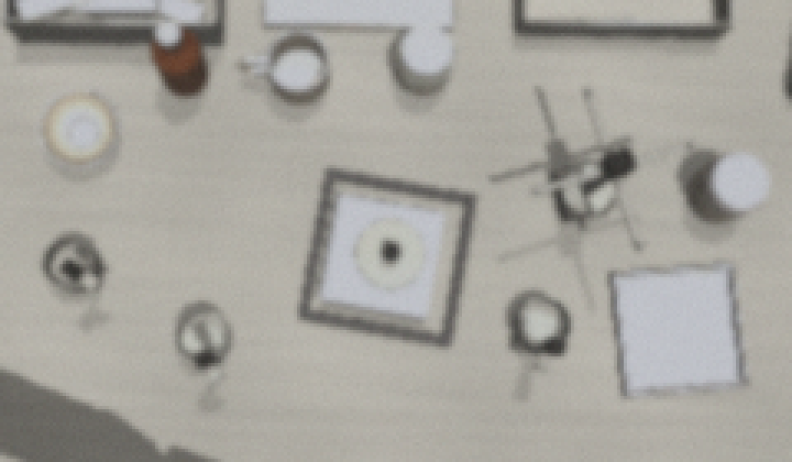

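The crop shows the frame and block with the cover knob at about (278,206) full-frame, the tray centre at about (365,230) and the stand grip at (346,180). All three dipper grips are visible. First move: hover over the cover, refine with the wrist camera, then grasp.

```bash
cat >> h.py <<'E'
def Rd(deg):
    a=np.deg2rad(deg);y=np.array([np.cos(a),np.sin(a),0]);z=np.array([0,0,-1.])
    return np.stack([np.cross(y,z),y,z],1)
def ray(s,uv,zp):
    K=np.array([[s['fx'],0,s['cx']],[0,s['fy'],s['cy']],[0,0,1.]]);R=np.array(s['R'])
    p=cv2.undistortPoints(np.array(uv,float).reshape(-1,1,2),K,np.array(s['distortion'])).reshape(-1,2)
    d=np.c_[p,np.ones(len(p))]@R; c=-R.T@np.array(s['t'])
    return c+d*((zp-c[2])/d[:,2])[:,None]
def blob(s,xy,r,zlo,zhi,dark=None):
    """points with height in range within r of xy, optionally dark only: n, mean, minAreaRect(mm), pixel centroid"""
    P=cloud(s);m=(P[...,2]>zlo)&(P[...,2]<zhi)&(np.hypot(P[...,0]-xy[0],P[...,1]-xy[1])<r)
    if dark:m&=s['pixels'].max(-1)<dark
    q=P[m];v,u=np.nonzero(m)
    if len(q)<3:return None
    return len(q),q.mean(0).round(4),cv2.minAreaRect((q[:,:2]*1000).astype(np.float32)),(u.mean(),v.mean())
E
python3 - <<'E'
from h import *
import pickle
t=pickle.load(open('top.pkl','rb'))
print('tray',ray(t,[[160+678/3.3,130+329/3.3]],.022))
f=lambda x,y:[160+x/3.3,130+y/3.3]
print('frame',ray(t,[f(330,172),f(475,197),f(447,343),f(302,317)],.014).round(4),)
b=blob(t,(.55,-.005),.03,.074,.095);print('knob',b)
xy=ray(t,[b[3]],.085)[0][:2];print(xy)
move_pose([*xy,.26],Rd(0)); print(get_state()['q'].round(1))
s=snapshot('wrist');save(s,'w1');pickle.dump(s,open('w1.pkl','wb'))
b=blob(s,xy,.03,.078,.095);print(b,ray(s,[b[3]],.085)) if b else print('none')
E
```

```text
tray [[ 0.46514362 -0.36530467  0.022     ]]
frame [[ 0.6528  0.06    0.014 ]
 [ 0.6244 -0.1193  0.014 ]
 [ 0.4447 -0.0853  0.014 ]
 [ 0.4734  0.0912  0.014 ]]
knob (24, array([ 0.5504, -0.0111,  0.0854]), ((550.1896362304688, -11.285296440124512), (19.465599060058594, 15.862381935119629), 0.5765722393989563), (np.float64(277.9583333333333), np.float64(205.41666666666666)))
[ 0.550466   -0.01110257]
[-38.6   7.6  38.8  98.5  -4.9  75.6   1.3]
(331, array([ 0.5505, -0.0112,  0.085 ]), ((550.4887084960938, -11.676894187927246), (20.822113037109375, 20.798118591308594), 13.500515937805176), (np.float64(253.13293051359517), np.float64(180.70392749244712))) [[ 0.55049404 -0.01120744  0.085     ]]
```

View pics/w1.png

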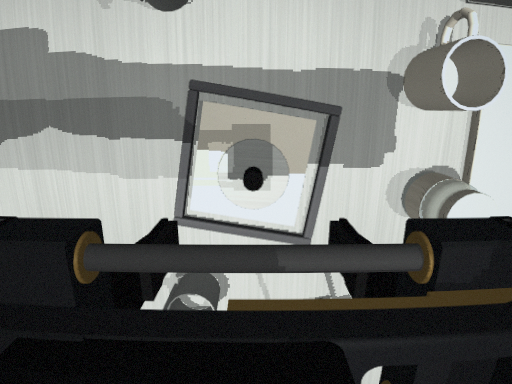

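The wrist view shows the frame and block with the knob at (253,180). The position agrees with the top camera: (0.5505,-0.0112). Next: grasp the cover and move it to the tray.

```bash
python3 - <<'E'
from h import *
x,y=.5505,-.0115
movel([x,y,.10],.15); print(movel([x,y,.079],.04,contact_N=8))
gripper_to(0.0);s=get_state();print(s['width'],s['grasp_force'],s['ee_pos'])
movel([x,y,.32],.15);print(get_state()['width'])
tx,ty=.465,-.365
move_pose([tx,ty,.30],Rd(0)); movel([tx,ty,.06],.15)
print(movel([tx,ty,.030],.03,contact_N=6),get_state()['ee_pos'])
gripper_to(.06); movel([tx,ty,.30],.2)
s=snapshot('wrist');b=blob(s,(tx,ty),.04,.03,.06);print(b)
c=snapshot('top');save(c,'top1');print(blob(c,(tx,ty),.03,.03,.06))
P=cloud(s);m=(P[...,2]>.015)&(P[...,2]<.03)&(abs(P[...,0]-tx)<.1)&(abs(P[...,1]-ty)<.1);print('tray',cv2.minAreaRect((P[m][:,:2]*1000).astype(np.float32)))
# look at block
x,y=.56,-.012
move_pose([x,y,.27],Rd(0));s=snapshot('wrist');save(s,'w2');import pickle;pickle.dump(s,open('w2.pkl','wb'))
print(get_state()['clock'])
E
```

```text
False
0.021333706497221917 29.999876590445638 [ 0.55051096 -0.0114896   0.07900208]
0.021304404561444078
True [ 0.46492897 -0.36492424  0.03749788]
(227, array([ 0.4652, -0.3643,  0.0436]), ((465.4839172363281, -365.09844970703125), (20.459579467773438, 21.28164291381836), 39.62570571899414), (np.float64(254.16299559471366), np.float64(166.0308370044053)))
(30, array([ 0.4643, -0.3646,  0.043 ]), ((464.55169677734375, -364.3854675292969), (19.634965896606445, 19.82677459716797), 2.5154035091400146), (np.float64(366.6333333333333), np.float64(229.63333333333333)))
tray ((466.1646423339844, -366.6900939941406), (149.83770751953125, 151.14222717285156), 5.516007423400879)
15.0
```

View pics/w2.png

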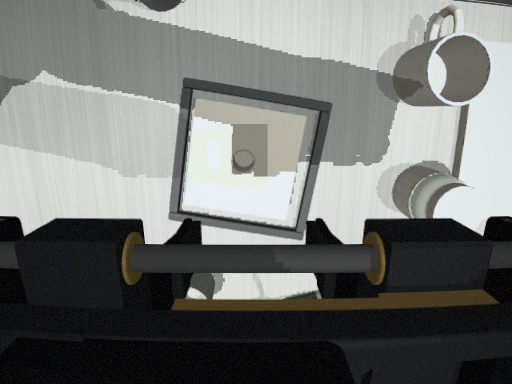

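The cover lies in the tray with its knob top at 0.044 m. The wrist view shows the hole at about (243,160). Next I'll compute the hole centre through the opening, then look at the stand.

```bash
cat >> h.py <<'E'
def arms(s,c,zlo=.185,zhi=.225):
    """stand yaw (deg mod 90) from arm points around centre c, and centre from it"""
    P=cloud(s);d=P[...,:2]-c;r=np.hypot(d[...,0],d[...,1])
    m=(P[...,2]>zlo)&(P[...,2]<zhi)&(r>.04)&(r<.105)
    a=np.arctan2(d[m][:,1],d[m][:,0]);z=np.exp(4j*a).mean()
    return m.sum(),np.rad2deg(np.angle(z))/4,abs(z)
E
python3 - <<'E'
from h import *
import pickle
s=pickle.load(open('w2.pkl','rb'));P=cloud(s)
m=(P[...,2]<.042)&(np.hypot(P[...,0]-.549,P[...,1]+.012)<.03)
v,u=np.nonzero(m);q=ray(s,np.c_[u,v],.045)
print('hole',len(q),q.mean(0),cv2.minEnclosingCircle((q[:,:2]*1000).astype(np.float32)))
def rect(lo,hi,r):
    m=(P[...,2]>lo)&(P[...,2]<hi)&(np.hypot(P[...,0]-.549,P[...,1]+.012)<r);return cv2.minAreaRect((P[m][:,:2]*1000).astype(np.float32))
print('block',rect(.041,.05,.1),'frame',rect(.008,.02,.15))
c=np.array([.636,-.2445])
move_pose([*c,.42],Rd(15));print(get_state()['q'].round(0))
s=snapshot('wrist');save(s,'w3');pickle.dump(s,open('w3.pkl','wb'))
for _ in range(2):
    b=blob(s,c,.025,.242,.262);print(b,ray(s,[b[3]],.25));c=ray(s,[b[3]],.25)[0][:2];print(arms(s,c))
E
```

```text
hole 351 [ 0.54780965 -0.00242564  0.045     ] ((547.8201904296875, -2.613443613052368), 12.761932373046875)
block ((547.5115966796875, -2.7125778198242188), (131.2967071533203, 130.67445373535156), 80.86508178710938) frame ((550.3261108398438, -10.985748291015625), (190.81166076660156, 190.60276794433594), 80.1680679321289)
[-17.  31.  61.  62. -27. 100.  50.]
(610, array([ 0.6317, -0.2477,  0.2498]), ((631.7060546875, -248.3931884765625), (25.324155807495117, 25.619640350341797), 15.10820198059082), (np.float64(248.10491803278688), np.float64(182.94754098360656))) [[ 0.63171694 -0.24766266  0.25      ]]
(np.int64(1201), np.float64(17.6226455336404), np.float64(0.9885945704900139))
(610, array([ 0.6317, -0.2477,  0.2498]), ((631.7060546875, -248.3931884765625), (25.324155807495117, 25.619640350341797), 15.10820198059082), (np.float64(248.10491803278688), np.float64(182.94754098360656))) [[ 0.63171694 -0.24766266  0.25      ]]
(np.int64(1201), np.float64(17.6226455336404), np.float64(0.9885945704900139))
```

View pics/w3.png

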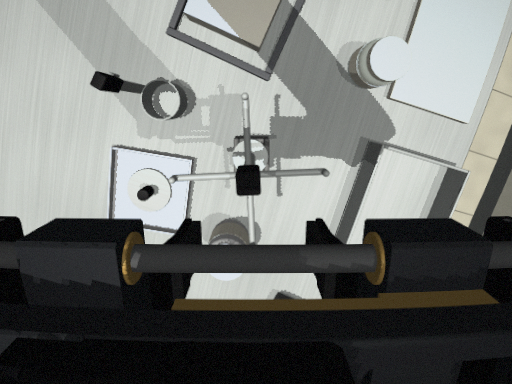

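The wrist view shows the stand grip at (248,182), with arm tips at (245,97), (325,172) and (175,178). Measured: grip centre (0.6317,-0.2477) at z 0.25, yaw about 15°, and hole (0.5478,-0.0025). Next: pick the stand and insert it.

```bash
python3 - <<'E'
from h import *
c=[.6317,-.2477]; R=Rd(15.3); h=[.5478,-.0025]
move_pose([*c,.33],R); gripper_to(.07); movel([*c,.26],.15); print(movel([*c,.236],.04,contact_N=8))
gripper_to(0);s=get_state();print(s['width'],s['ee_pos'])
movel([*c,.40],.12); print(get_state()['width'],get_state()['wrist_force'])
move_pose([*h,.40],R); movel([*h,.288],.1)
hit=movel([*h,.2295],.03,contact_N=10);s=get_state();print(hit,s['ee_pos'],s['wrist_force'],s['ft_torque'],s['clock'])
E
```

```text
False
0.0263761337664671 [ 0.63160962 -0.24765829  0.23596282]
0.025868669849163084 [-0.35679793 -0.82676385 -6.05272515]
True [ 0.54777496 -0.00246021  0.23087325] [-0.44996138  0.4812954   6.07770884] [0.0071569  0.29792948 0.02019245] 24.9833
```

It reached z 0.2309, and home is expected at 0.231. Release, verify the stand, then look at the dippers.

```bash
python3 - <<'E'
from h import *
import pickle
h=np.array([.5478,-.0025])
gripper_to(.06); movel([*h,.42],.2)
s=snapshot('wrist');b=blob(s,h,.025,.235,.26);print('stand',b[:3],arms(s,b[1][:2],.18,.22))
G={'A':(.439,-.186),'B':(.419,.195),'C':(.515,.344)}
t=snapshot('top');sc=snapshot('scene');pickle.dump((t,sc),open('ts.pkl','wb'))
for k,g in G.items(): print(k,blob(t,g,.04,.185,.21)[:2],blob(sc,g,.04,.15,.21,60)[:2])
for k in 'ABC':
    g=G[k]; 
    r=np.hypot(*g);p=np.array(g)*(max(r,.46)/r)
    move_pose([*p,.40],Rd(np.rad2deg(np.arctan2(g[1],g[0]))+90));s=snapshot('wrist');save(s,'d'+k);pickle.dump(s,open('d'+k+'.pkl','wb'))
    b=blob(s,g,.05,.19,.21); print(k,b,get_state()['q'].round(0)); P=cloud(s)
    if b:
        c=b[1][:2]
        m=(P[...,2]>.045)&(P[...,2]<.066)&(np.hypot(P[...,0]-c[0],P[...,1]-c[1])<.09)
        print('cup',m.sum(),cv2.minEnclosingCircle((P[m][:,:2]*1000).astype(np.float32)))
print(get_state()['clock'])
im=np.hstack([cv2.imread(f'pics/d{k}.png') for k in 'ABC']);cv2.imwrite('pics/dd.png',cv2.resize(im,(798,200),interpolation=3))
E
```

```text
stand (605, array([ 0.5478, -0.0024,  0.2447]), ((547.9647827148438, -3.648296356201172), (25.485586166381836, 26.396238327026367), 16.50670051574707)) (np.int64(1197), np.float64(17.000463054806144), np.float64(0.9883940989372102))
A (28, array([ 0.4368, -0.1852,  0.1997])) (76, array([ 0.4423, -0.1851,  0.1807]))Traceback (most recent call last):
  File "<stdin>", line 8, in <module>
TypeError: 'NoneType' object is not subscriptable
```

The stand is home: grip top at 0.2447, yaw about 16°. B was not seen, either hidden behind the arm or knocked, so I'll survey again with wider searches.

```bash
cat > sv.py <<'E'
from h import *
import pickle,sys
def dip(k,g,z=.40):
    """hover, find grip top and cup circle"""
    g=np.array(g);r=np.hypot(*g);p=g*(max(r,.47)/r)
    move_pose([*p,z],Rd(np.rad2deg(np.arctan2(g[1],g[0]))+90));s=snapshot('wrist');save(s,'d'+k)
    pickle.dump(s,open('d'+k+'.pkl','wb'))
    return meas(s,g)
def meas(s,g):
    b=blob(s,g,.06,.19,.21)
    if not b: return None
    c=b[1][:2];P=cloud(s)
    m=(P[...,2]>.045)&(P[...,2]<.066)&(np.hypot(P[...,0]-c[0],P[...,1]-c[1])<.09)
    (cx,cy),rr=cv2.minEnclosingCircle((P[m][:,:2]*1000).astype(np.float32))
    d=np.array([cx,cy])/1000-c
    return dict(n=b[0],grip=c,top=b[1][2],rect=b[2],cup=(cx,cy,rr),dist=np.hypot(*d),yaw=np.rad2deg(np.arctan2(d[1],d[0])),px=b[3])
E
python3 - <<'E'
from sv import *
for k,g in {'A':(.439,-.186),'B':(.419,.195),'C':(.515,.344)}.items(): print(k,dip(k,g),get_state()['q'].round(0))
print(get_state()['clock'])
im=np.hstack([cv2.imread(f'pics/d{k}.png') for k in 'ABC']);cv2.imwrite('pics/dd.png',cv2.resize(im,(798,200),interpolation=3))
E
```

```text
A {'n': 234, 'grip': array([ 0.4359, -0.1864]), 'top': np.float64(0.1995), 'rect': ((436.7574768066406, -186.73472595214844), (17.902481079101562, 16.268739700317383), 74.47321319580078), 'cup': (467.0793762207031, -195.0707550048828, 34.07051086425781), 'dist': np.float64(0.03236256315353971), 'yaw': np.float64(-15.540857558110833), 'px': (np.float64(250.6196581196581), np.float64(172.2905982905983))} [-59. -19.  61.  94.  17.  95.  69.]
B {'n': 235, 'grip': array([0.4604, 0.1856]), 'top': np.float64(0.1992), 'rect': ((461.49945068359375, 185.84608459472656), (16.136152267456055, 18.170320510864258), 34.66719055175781), 'cup': (487.843017578125, 203.8195343017578, 34.404579162597656), 'dist': np.float64(0.03294041050087579), 'yaw': np.float64(33.58035044001859), 'px': (np.float64(231.94893617021276), np.float64(196.08936170212766))} [-56.  -6.  23.  94.   2.  92.  82.]
C {'n': 234, 'grip': array([0.5114, 0.3453]), 'top': np.float64(0.1997), 'rect': ((512.0361328125, 345.7601623535156), (16.053447723388672, 18.08164405822754), 55.42378234863281), 'cup': (529.11962890625, 372.8865966796875, 34.31560134887695), 'dist': np.float64(0.032787277485984645), 'yaw': np.float64(57.28625250960262), 'px': (np.float64(256.7649572649573), np.float64(172.69230769230768))} [-58.  14.  25.  74.  -6.  93.  91.]
30.2583
```

View pics/dd.png

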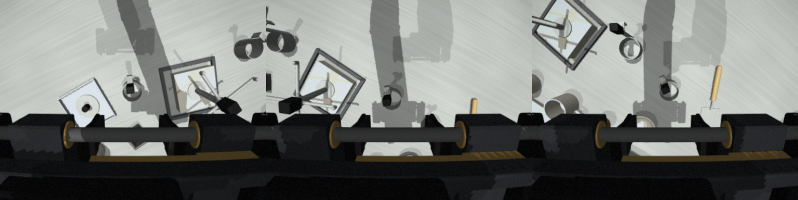

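B was knocked about 4 cm; A and C are where they were. All three have consistent geometry: grip tops at 0.2 m, cup-to-grip distance 33 mm, 16×18 mm grips. The 18 mm side of each grip rect gives the yaw: A −15.5°, B 34.7°, C 55.4°. I'll hang C first, on the arm that points toward the robot.

```bash
cat >> sv.py <<'E'
S=np.array([.5478,-.0028]);YAW=16.3
def u(a): return np.array([np.cos(np.deg2rad(a)),np.sin(np.deg2rad(a))])
def refine(d):
    """yaw from grip rectangle (18 mm side = dipper y) near the cup-based yaw"""
    (c,(w,h),a)=d['rect'];best=[a+90*i for i in range(-4,5)]
    yaw=min(best,key=lambda t:abs((t-d['yaw']+180)%360-180))
    return np.array(c)/1000,yaw
def hang(g,psi,phi,side,rad=.066):
    """g grip xy, psi dipper yaw, phi arm direction, side=+-1: cup at phi+side*90"""
    psi2=phi+side*90;H=S+rad*u(phi);T=H+.011*u(psi2)
    for off in(90,-90):
        qa=ik([*g,.19],Rd(psi+off));qb=ik([*T,.46],Rd(psi2+off));qc=ik([*T,.25],Rd(psi2+off))
        print(off,[None if q is None else np.round(q) for q in(qa,qb,qc)])
        if qa is not None and qb is not None and qc is not None: break
    else: raise SystemExit('no ik')
    R1,R2=Rd(psi+off),Rd(psi2+off)
    move_pose([*g,.30],R1);gripper_to(.06);movel([*g,.21],.15);print('hit',movel([*g,.184],.05,contact_N=6))
    gripper_to(0);print('w',get_state()['width'])
    movel([*g,.46],.2);move_pose([*T,.46],R2);movel([*T,.30],.12)
    f0=get_state()['wrist_force'];hit=movel([*T,.247],.03,contact_N=2.5);s=get_state();print('low',hit,s['ee_pos'],s['wrist_force']-f0,'w',s['width'])
    return T,R2
E
python3 - <<'E'
from sv import *
g,psi=refine(meas(pickle.load(open('dC.pkl','rb')),(.512,.345)));print(g,psi)
T,R=hang(g,psi,YAW+180,-1)
sc=snapshot('scene');save(sc,'sC');cv2.imwrite('pics/sCc.png',cv2.resize(cv2.imread('pics/sC.png')[100:270,130:400],None,fx=2.9,fy=2.9,interpolation=3));print(get_state()['clock'])
E
```

```text
[0.51203613 0.34576016] -304.5762176513672
90 [array([-56.,  18.,  22.,  94.,  -7.,  69., 113.]), None, None]
-90 [array([-73.,  21.,  44.,  95., -16.,  70., -60.]), array([-51.,  -6.,  43.,  86.,   4.,  99.,   9.]), array([-49.,  -4.,  44., 108.,   3.,  74.,  11.])]
hit False
w 0.018004914809725384
low True [ 0.48118809 -0.01078377  0.25158467] [-0.75272827 -0.77569834  7.48679851] w 0.017939989418118196
40.8
```

View pics/sCc.png

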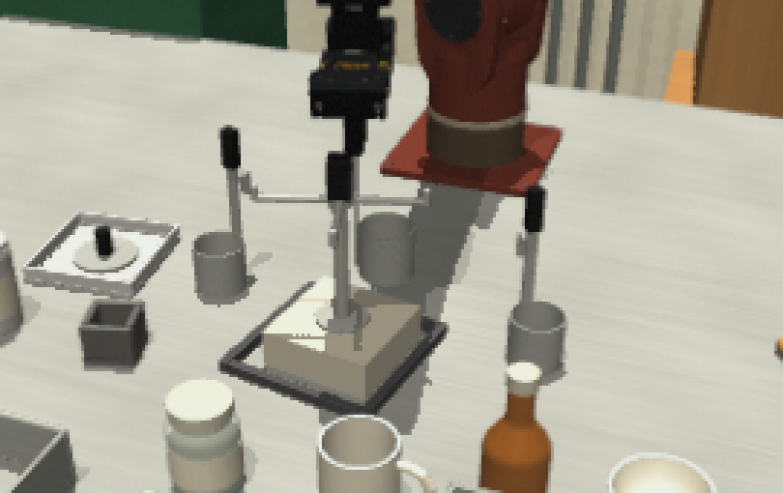

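The scene shows C held on the near-robot arm; its cup is at (385,250) in the crop and contact came at the expected height of 0.2516. Release it, then hang B.

```bash
cat >> sv.py <<'E'
def letgo(T):
    gripper_to(.05);dwell(.6);movel([*T,.40],.1);s=snapshot('wrist')
    P=cloud(s);m=(P[...,2]>.215)&(P[...,2]<.28)&(np.hypot(P[...,0]-T[0],P[...,1]-T[1])<.045)&(s['pixels'].max(-1)<70)
    print('grip after',m.sum(),P[m].mean(0) if m.any() else None,P[m][:,2].max() if m.any() else None)
E
python3 - <<'E'
from sv import *
T=get_state()['ee_pos'][:2];letgo(T)
d=dip('B',(.4615,.186));print(d);g,psi=refine(d)
T,R=hang(g,psi,YAW+90,-1);print(get_state()['clock'])
sc=snapshot('scene');save(sc,'sB');cv2.imwrite('pics/sBc.png',cv2.resize(cv2.imread('pics/sB.png')[100:270,130:400],None,fx=2.9,fy=2.9,interpolation=3))
E
```

```text
grip after 332 [0.47684053 0.00418389 0.25885379] 0.2647207030527735
{'n': 235, 'grip': array([0.4608, 0.1854]), 'top': np.float64(0.1996), 'rect': ((461.5372314453125, 185.86489868164062), (16.331462860107422, 17.846385955810547), 35.62897872924805), 'cup': (487.0322570800781, 205.02963256835938, 34.186153411865234), 'dist': np.float64(0.032763604598458104), 'yaw': np.float64(36.80755739193155), 'px': (np.float64(253.54893617021276), np.float64(173.91063829787234))}
90 [array([-98.,   7.,  77., 112.,  -8.,  67., 108.]), array([-71.,   8.,  69.,  79.,  -8.,  99., 103.]), array([-72.,  13.,  71., 101., -12.,  75., 107.])]
hit False
w 0.0181603367430753
low True [0.53976714 0.06402738 0.25159063] [-0.37487907  1.13083837  6.65699787] w 0.017935435025719454
53.5333
```

View pics/sBc.png

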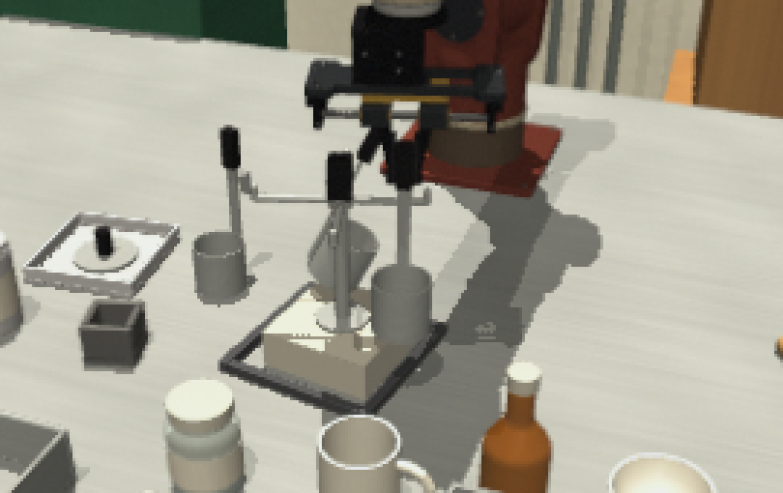

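C hangs and leans as expected (cup at (342,255) in the crop). B sits on its arm at the expected height, still held at (403,160). Release B and hang A.

```bash
python3 - <<'E'
from sv import *
T=get_state()['ee_pos'][:2];letgo(T)
d=dip('A',(.4365,-.1866));print(d);g,psi=refine(d)
T,R=hang(g,psi,YAW-90,1);letgo(T)
move_pose([.45,-.30,.42],Rd(60));dwell(2.5)
t=snapshot('top');print('cover',blob(t,(.465,-.365),.03,.03,.06)[:2],'stand',blob(t,S,.02,.235,.26)[:2])
sc=snapshot('scene');save(sc,'sA');cv2.imwrite('pics/sAc.png',cv2.resize(cv2.imread('pics/sA.png')[100:270,130:400],None,fx=2.9,fy=2.9,interpolation=3));print(get_state()['clock'])
E
```

```text
grip after 656 [0.55088146 0.06808017 0.24688496] 0.2635417446478172
{'n': 231, 'grip': array([ 0.4359, -0.1865]), 'top': np.float64(0.1996), 'rect': ((436.58905029296875, -186.75494384765625), (17.912080764770508, 16.2045955657959), 74.41592407226562), 'cup': (467.4646301269531, -194.25437927246094, 34.064659118652344), 'dist': np.float64(0.032503173275120804), 'yaw': np.float64(-13.802332450108663), 'px': (np.float64(251.74891774891776), np.float64(174.06493506493507))}
90 [array([-49.,  -3.,  67., 114.,   3.,  67.,  91.]), array([-49.,  16.,  68.,  73., -15., 100., 121.]), array([-52.,  20.,  68.,  96., -19.,  77., 125.])]
hit False
w 0.018010400879516206
low True [ 0.57691186 -0.0632227   0.25177705] [ 0.32553736 -0.5841806   6.92829901] w 0.017910663772544282
grip after 639 [ 0.58633635 -0.0600921   0.24956437] 0.2654957551586839
cover (4, array([ 0.4561, -0.362 ,  0.039 ])) stand (57, array([ 0.5483, -0.0029,  0.245 ]))
73.0333
```

View pics/sAc.png

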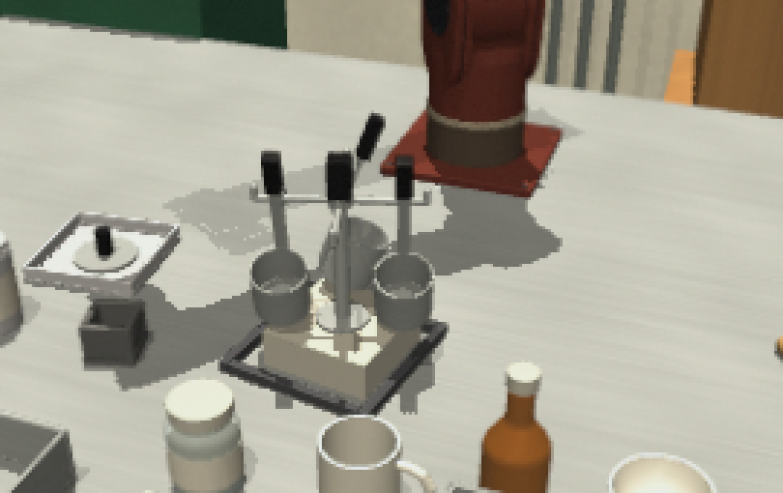

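All three dippers hang: cups at (280,285), (355,250) and (403,290) in the crop. The cover is in the tray and the stand is home. Before handing in I'll check quickly that the black object at the far left isn't a fourth dipper and that everything is still.

```bash
python3 - <<'E'
from h import *
import pickle
a=snapshot('scene');dwell(.6);b=snapshot('scene')
d=np.abs(a['pixels'][140:230,200:300].astype(int)-b['pixels'][140:230,200:300]).max(-1);print('moving px',(d>60).sum())
for n in('scene','top'):
    s=pickle.load(open(n+'.pkl','rb'));P=cloud(s)
    m=(s['pixels'].max(-1)<60)&(P[...,2]>.14)&(P[...,2]<.215)&(P[...,1]>.4)&(P[...,0]>.35)
    k,l,st,c=cv2.connectedComponentsWithStats(m.astype(np.uint8))
    for i in range(1,k):
        if st[i,4]>5:q=P[l==i];print(n,st[i,4],c[i].round(),q.min(0).round(3),q.max(0).round(3))
E
```

```text
moving px 92
top 555 [ 58. 212.] [0.389 0.776 0.14 ] [0.638 0.882 0.215]
```

```bash
python3 - <<'E'
import cv2
a=cv2.imread('pics/scene0.png')[200:384,380:512];b=cv2.imread('pics/top0.png')[90:274,0:200]
import numpy as np
cv2.imwrite('pics/q.png',cv2.resize(np.hstack([a,b]),None,fx=2.4,fy=2.4,interpolation=3))
E
```

```text
(no output)
```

View pics/q.png

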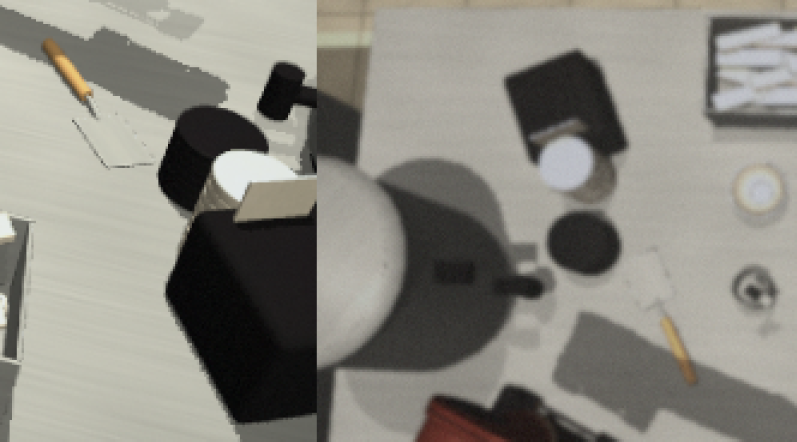

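The black object is a coffee machine, so there are three dippers. Some pixels still change between frames, so I'll wait for the swing to die down and then hand in.

```bash
python3 - <<'E'
from h import *
def mv():
    a=snapshot('scene');dwell(.27);b=snapshot('scene');A,B=[cloud(x)[140:230,200:300] for x in(a,b)]
    d=np.abs(a['pixels'][140:230,200:300].astype(int)-b['pixels'][140:230,200:300]).max(-1)
    e=np.abs(a['pixels'][250:340,150:250].astype(int)-b['pixels'][250:340,150:250]).max(-1)
    return (d>60).sum(),(d>25).sum(),(e>60).sum()
for _ in range(8):
    print(mv());dwell(3)
print(get_state()['clock'])
E
```

```text
(np.int64(10), np.int64(90), np.int64(0))
(np.int64(143), np.int64(374), np.int64(0))
(np.int64(67), np.int64(199), np.int64(0))
(np.int64(0), np.int64(0), np.int64(0))
(np.int64(0), np.int64(0), np.int64(0))
(np.int64(0), np.int64(0), np.int64(0))
(np.int64(0), np.int64(0), np.int64(0))
(np.int64(0), np.int64(0), np.int64(0))
100.6667
```

```bash
python3 - <<'E'
from sv import *
move_pose([.40,.30,.42],Rd(60));t=snapshot('top')
print('cover',blob(t,(.465,-.365),.03,.03,.06)[:2],'stand',blob(t,S,.02,.235,.26)[:2])
sc=snapshot('scene');P=cloud(sc)
for T in((.477,.004),(.551,.068),(.586,-.06)): print(blob(sc,T,.03,.215,.275,70)[:2])
save(sc,'fin');cv2.imwrite('pics/finc.png',cv2.resize(cv2.imread('pics/fin.png')[100:270,130:400],None,fx=2.9,fy=2.9))
E
```

```text
cover (28, array([ 0.4643, -0.3642,  0.0441])) stand (57, array([ 0.5485, -0.0029,  0.2447]))
(76, array([0.4816, 0.0041, 0.2418]))
(79, array([0.5615, 0.0699, 0.2442]))
(86, array([ 0.5973, -0.0574,  0.2436]))
```

View pics/finc.png

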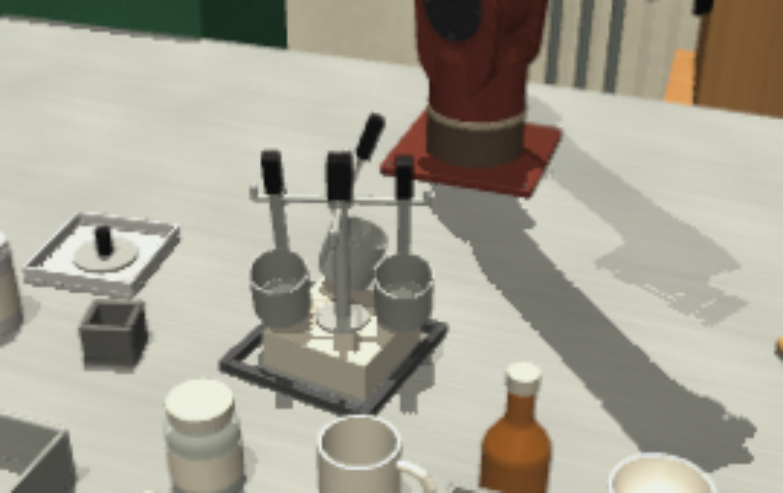

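The final view shows all three dippers hanging, the stand home, the cover in the tray at (103,250) and the robot clear. Handing in.

```bash
python3 -c "
from bench import *
dwell(.5);print(finish_job())"
```

```text
the job is handed in; nothing more can be done
None
```

I handed the job in at about 102 s, with the cover in the tray, the stand's foot home in the block, and all three dippers present hanging still on its arms; `finish_job` returned no verdict.

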